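# Ready a conditioning cell: cartridge on its spindle, plug in its sloping port

### The job

Get the small conditioning cell ready for a run: first take the blue drying cartridge off the grey mat and lower it gently, without dropping it, onto the cell's upright spindle until it sits flat on the round seat, and let go of it. Then set the orange tapered plug from the white rack into the cell's sloping port, pushed fully home so that its flange lies flush on the rim all round. Leave the yellow cartridge, the grey plug and the other things on the bench where they are.

Things in the scene. Friction and masses are not known exactly. Their poses are not given: they have to be found in the camera images.
- cell: Conditioning cell, fixed: white base 200 (x) x 300 (y) x 50 mm high, origin under its centre, front (display) faces its -x, towards the robot. On its deck, at +y, the spindle with its seat; at -y the port: a wedge-shaped steel block with a 30 degree sloping neck at its -x side, and behind the neck (x 5 to 100 mm, y -140 to -20 mm) a steel housing up to z 135 mm. Yaw varies by about +-0.2 rad.
- spindle_seat (a point): Centre of the top of the aluminium seat disc (66 mm across, 53 mm above the bench), at cell (-30, 85, 53) mm. Here the upright steel spindle begins: 13 mm diameter, 70 mm tall, its last 8 mm tapering to a 6 mm tip. Axes as the cell's (z up).
- port_mouth (a point): Centre of the mouth (rim plane) of the port's aluminium neck, at cell (-60, -80, 150) mm. Its z axis is the neck's axis, pointing out of the neck: 30 degrees from vertical, leaning to the cell's -x (towards the robot); its y is the cell's y. Neck: bore 32 mm diameter, 50 mm deep, outside 44 mm diameter. The plug goes in along -z.
- rack: White plastic rack, fixed, 90 (x) x 180 (y) x 55 mm high, origin under its centre, two 37 mm holes at y -45 and +45 mm, each holding a plug upright. Stands on the robot's left or right.
- plug_orange: Orange plug for the port. Origin: centre of the flange's underside; z along its axis to the knob. Below the flange a tapered body 42 mm long, 29 mm diameter at the flange, 22 mm at the tip; flange 42 mm diameter, z 0 to 6 mm; grip knob 22 mm diameter, z 6 to 40 mm. 50 to 100 g. Starts upright in either rack hole, flange on the rack's top, within 2 mm of the hole's centre.
- plug_grey: Grey plug, same flange and knob, too fat for the port (31 to 34 mm). Stays in the other rack hole.
- mat: Grey rubber mat, fixed, 110 (x) x 210 (y) x 6 mm, origin under its centre, holds the two cartridges. On the side of the robot away from the rack.
- spool_blue: Fresh drying cartridge, a spool with blue drum. Origin: centre of the underside, z up. Drum 54 mm diameter (white foot 55 mm), z 0 to 34 mm; white grip collar 30 mm diameter, z 34 to 64 mm; through bore 16 mm diameter along z. 110 to 220 g. At the start upright on the mat, at either place.
- spool_yellow: Spent cartridge, the same with a yellow drum. Stays on the mat.
- test_block: Steel hardness test disc, 60 mm diameter, 16 mm high, loose between the robot and the cell; origin under its centre. Leave.
- screwdriver: Screwdriver lying to the left of the cell. Leave.
- spanner: Spanner lying to the right of the cell. Leave.
Mind the look-alikes: they are no part of the job. What is meant by the plug_orange is not pink or red, and is the larger of those in its own colour.

How it is judged:
On the way, in this order (a step that is already met when the one before it is completed fails the run):
1. the blue cartridge sits on the spindle's seat and has been let go (distance between spool_blue and spindle_seat below 0.004 m and angle between spool_blue's own z axis and vertical below 0.08 rad and contact force between the fingers and spool_blue below 0.1 N), for 0.2 s.
2. the orange plug is fully home in the port (distance between plug_orange and port_mouth below 0.004 m and angle between the z axis of plug_orange and the z axis of port_mouth, either way round below 0.09 rad), for 0.2 s.
At the end, for the whole second after the job is handed in: The blue cartridge is on the spindle with its underside within 4 mm of the seat's centre and upright within 0.08 rad, and the orange plug is in the port with the centre of its flange's underside within 4 mm of the centre of the mouth and its axis within 0.09 rad of the neck's; both are at rest (all of step 2 and distance between spool_blue and spindle_seat below 0.004 m and angle between spool_blue's own z axis and vertical below 0.08 rad and linear speed of each of spool_blue, plug_orange below 0.02 m/s); the robot touches nothing.
It fails at once if the yellow cartridge or the grey plug is moved more than 30 mm (distance of any of spool_yellow, plug_grey from where it was at the start of the episode above 0.03 m).
It fails at once if another loose thing on the bench is moved more than 30 mm (distance of any of test_block, screwdriver, spanner from where it was at the start of the episode above 0.03 m).
It fails at once if the blue cartridge is rammed against the cell (more than 60 N) (contact force between spool_blue and cell above 60 N).
It fails at once if the blue cartridge is dropped onto the seat (falls free over the spindle, as from some 10 mm or more) (horizontal distance between spool_blue and spindle_seat below 0.015 m and contact force between the fingers and spool_blue below 0.1 N and linear speed of spool_blue above 0.45 m/s).
It also fails if it takes over 64 s, if anything falls off the work surface, if the arm or the gripper's body presses on something with over 40 N, if the wrist force passes 120 N, or if a joint passes its speed limit or range.

### The arm

A 7-joint arm with a two-finger parallel gripper is mounted at the origin on the work surface. World frame = base frame: x ahead of the robot, y to its left, z up, the work surface at z = 0. Lengths are in m, angles in rad, forces in N, time in s.
With the tool pointing down it reaches from about 0.425 to 0.925 m from the base axis. Payload 6.8 kg.
Tool frame: the origin (TCP) lies between the finger pads; the fingertips stand r.tips_ahead ahead of it and the grasp point (between the pads) lies 5 mm behind it (r.tips_ahead is the distance from the TCP to the fingertips, in m); z points along the fingers, y is the line along which they close (so a half turn about z gives the same grasp; the last joint's range is limited). The gripper opens to 85 mm and grips with 20 to 120 N. Pads are 22 mm wide; open, the fingers measure 114 mm over their backs; the gripper's body (76 mm by 85 mm) begins 54 mm behind the grasp point. The pads swing forward as they close: fully open they stand 13 mm farther back than shut.
Start: joints at [1.237, 0.477, 0.022, 1.555, -0.011, 1.109, -0.083], TCP at [0.151, -0.658, 0.245] pointing down, gripper open.
Joint ranges: [-2.96, 2.96], [-0.34, 2.1], [-1.41, 1.46], [0.24, 2.44], [-1.37, 4.51], [0.17, 1.92], [-2.96, 2.96]. Speed limits (rad/s): [2.39, 2.39, 3.14, 3.14, 3.14, 3.14, 3.14].

### API

Orientations are given as a rotation vector (axis times angle).
In Python, from bench import r gives the robot as it stands.
- The arm moves only by the tool move_arm, never from a script. Its argument "rows" is one flat list of numbers, 4 for each row, row after row: the shift along the tool's x, y, z in cm, then the turn about the tool's z in degrees. In form: [tx, ty, tz, twist, tx, ty, tz, twist, ...]. A call has 1 to 10 rows; each row is the pose to reach, as a shift and turn from the pose commanded when the call began, along the tool's axes at that moment; what a row does not reach only later rows make up. A row lasts 1/8 s, in which the tool goes at most 62.5 mm and 10.7 degrees, less where a joint would pass 70% of its speed; a pose out of reach is approached as far as the arm can. A call with a gripper value outside its range is refused whole. "fingers" is the opening, from 0 (shut) to 1 (fully open), set as the call begins (left out, the last holds). The fingers move at their own pace and stop on an object; "newtons" is the grip in N (left out, the last holds). Time passes only in rows, so rows that repeat a pose let the fingers close. It gives the time, the measured TCP pose, the force, the opening and the grip force at its end, in the units of the state.
- r.get_obs(): the state, without advancing time (a new reading comes with each control period).
- r.grab_frame(name): name is "scene" or "top" or "wrist"; returns the picture (384x512x3 uint8, blue, green, red); there is no depth.
- r.camera_params(name): a dict with "fx", "fy", "cx", "cy" (pixels), "world_from_camera" (4x4, takes a point from camera to world coordinates). Camera axes: x right, y down, z forward; pixel columns grow to the right and rows downward; lengths in m; the calibration is good to about 2 mm. A picture is of the moment at which its call begins: read the wrist's pose just before it. camera_params takes no time and is no camera call; for the wrist camera it gives the pose at the moment of the call.
- r.hand_in(): hands the job in; it is judged then, once.
The state is a dict: "clock": time; "joints": joint angles; "qvel": joint speeds; "tau": joint torques, N m; "tcp_pos": TCP position; "orientation": TCP orientation; "contact_force": force on the tool from outside, world axes, zero at the start; "moment": the same for the moment, N m; "grip_width": finger opening in m; "gripper_force": force on a finger pad.
Only numpy, scipy, OpenCV 4.12 (cv2) and the standard library are available. Lean on these libraries where they do the work, as an engineer would, in place of code of your own. Each camera call takes 0.05 s, during which the arm holds its last target. There are 200 camera calls.

## Working session

There is one attempt and no reset: what is moved stays moved. The work goes in short steps, Python scripts to look and compute and a tool call to move; the robot and the scene stay as the last step left them, time stands still between calls to the robot, and variables do not carry over. Pictures are saved under pics/ and viewed, at most 10 in all, crops included, and the job is handed in when it is done.

Besides the shell and the picture viewer there is one more tool, called after "Request:" as name(argument=value, ...) on one line, values as JSON. move_arm: Moves the arm, as the interface text tells. Its arguments: {"type":"object","properties":{"rows":{"type":"array"},"fingers":{"type":"number"},"newtons":{"type":"number"}},"required":["rows"]}

```bash
mkdir -p pics; ls; python3 - <<'E'
from bench import r
import cv2,numpy as np
a=r.grab_frame("scene");b=r.grab_frame("top")
np.save('a.npy',a);np.save('b.npy',b)
cv2.imwrite('pics/scene.png',cv2.resize(a,(800,600)));cv2.imwrite('pics/top.png',cv2.resize(b,(800,600)))
for n in("scene","top","wrist"):
    p=r.camera_params(n);print(n,p['fx'],p['cx'],p['cy'],np.round(p['world_from_camera'],3).tolist())
print(r.get_obs(),r.tips_ahead)
E
```

```text
pics
scene 428.2865978782159 257.99185295905164 195.5538163936012 [[0.447, 0.709, -0.545, 1.121], [0.894, -0.364, 0.261, -0.337], [-0.013, -0.604, -0.797, 1.045], [0.0, 0.0, 0.0, 1.0]]
top 473.5749761077353 259.6340613023936 190.9320216536736 [[0.022, -0.994, 0.109, 0.316], [-1.0, -0.021, 0.013, -0.03], [-0.011, -0.109, -0.994, 1.715], [0.0, 0.0, 0.0, 1.0]]
wrist 335.0271680999458 255.85722731034946 191.32160210658668 [[0.224, -0.94, -0.258, 0.216], [-0.974, -0.217, -0.057, -0.643], [-0.002, 0.264, -0.964, 0.374], [0.0, 0.0, 0.0, 1.0]]
{'clock': 0.1, 'joints': array([ 1.23691205,  0.47776007,  0.02232785,  1.55635901, -0.01150319,
        1.10931487, -0.08309129]), 'qvel': array([ 4.51477427e-04, -1.39240799e-03, -1.43621448e-03, -2.50571763e-03,
       -3.47035800e-04,  7.56242707e-05,  3.11882174e-04]), 'tau': array([ 4.60948795e-03, -5.97759926e+01,  1.61329519e+00, -2.81955171e+01,
        1.27759823e-02,  4.95761502e-03,  8.65871982e-06]), 'tcp_pos': array([ 0.15099539, -0.65735856,  0.24439134]), 'orientation': array([-3.11991285e+00, -3.53781399e-01,  4.84432076e-04]), 'contact_force': array([ 0.94435682, -0.11128308,  1.00691397]), 'moment': array([-0.00624901,  0.05903129, -0.00306499]), 'gripper_force': 0.0, 'grip_width': 0.08557557075206153} 0.014
```

View pics/top.png

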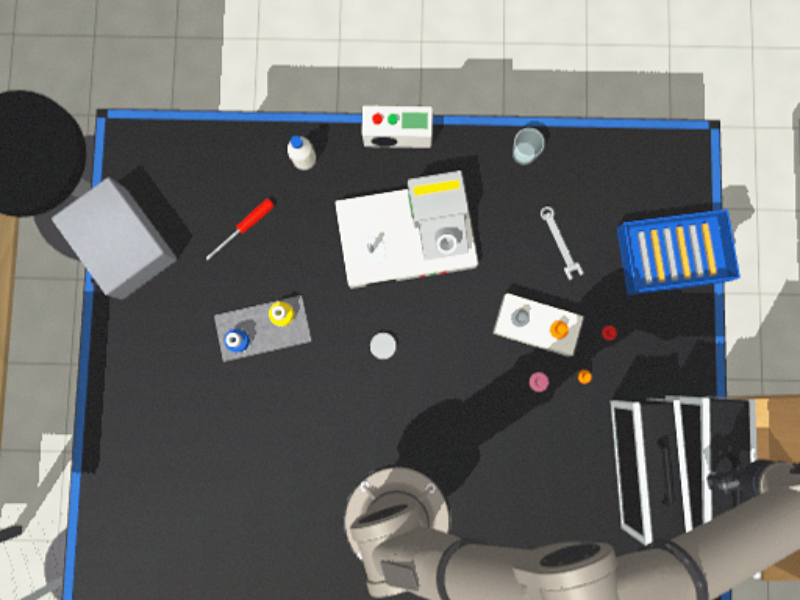

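View pics/scene.png

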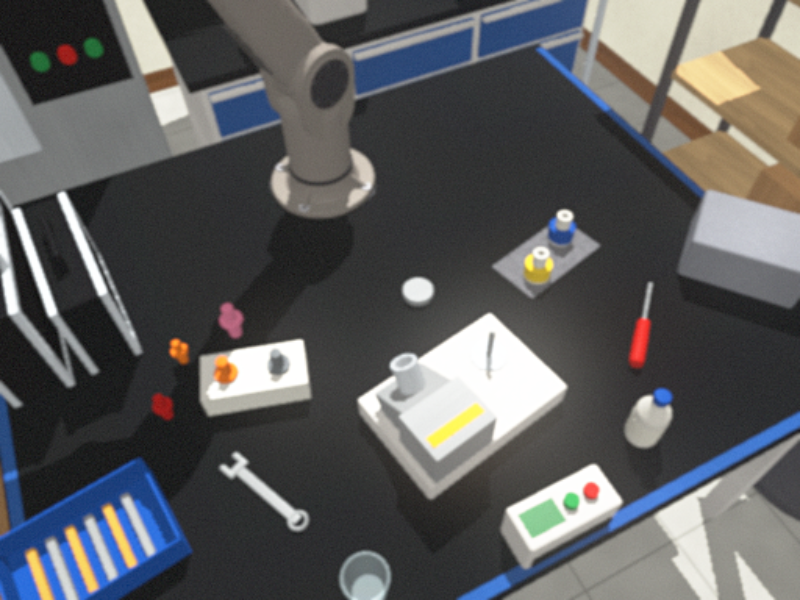

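Top view: blue cartridge (236,340), yellow cartridge (281,314), cell centre (405,230), spindle (376,240), port neck (446,242). Orange candidates are the rack plug (559,328) and a smaller loose orange one at (585,377). Pink (539,382) and red (609,332) are decoys. The larger orange one, standing in the rack hole beside the grey plug (520,315), fits the description. I'll confirm that in a crop.

```bash
cat > h.py <<'E'
import numpy as np,cv2
from bench import r
def ray(p,uv):
    T=np.array(p['world_from_camera']);d=np.array([(uv[0]-p['cx'])/p['fx'],(uv[1]-p['cy'])/p['fy'],1.])
    return T[:3,3],T[:3,:3]@d
def onz(p,uv,z):
    o,d=ray(p,uv);return o+d*(z-o[2])/d[2]
def proj(p,X):
    T=np.linalg.inv(np.array(p['world_from_camera']));X=np.atleast_2d(X);c=X@T[:3,:3].T+T[:3,3]
    return np.c_[p['fx']*c[:,0]/c[:,2]+p['cx'],p['fy']*c[:,1]/c[:,2]+p['cy']]
E
python3 - <<'E'
from h import *
b=np.load('b.npy');a=np.load('a.npy')
x=cv2.resize(b[180:260,300:410],(550,400),interpolation=cv2.INTER_CUBIC)
y=cv2.resize(b[100:190,205:315],(245,200),interpolation=cv2.INTER_CUBIC)
z=cv2.resize(b[180:240,130:205],(245,200),interpolation=cv2.INTER_CUBIC)
cv2.imwrite('pics/crop.png',np.hstack([x,np.vstack([y,z])]))
p=r.camera_params('top')
hsv=cv2.cvtColor(b,cv2.COLOR_BGR2HSV)
for n,lo,hi,z in(('blue',(105,150,60),(125,255,255),.03),('yel',(22,150,100),(33,255,255),.03),('orange',(8,180,150),(19,255,255),.08)):
    m=cv2.inRange(hsv,lo,hi);k,_,s,c=cv2.connectedComponentsWithStats(m)
    for i in range(1,k):
        if 15<s[i,4]<400 and 120<c[i][0]<400 and 150<c[i][1]<260:print(n,s[i,4],c[i].round(1),onz(p,c[i],z).round(3))
for n,roi,z in(('cell',(205,100,320,195),.05),('rack',(300,180,385,235),.055)):
    x0,y0,x1,y1=roi;g=b[y0:y1,x0:x1];m=(g.min(2)>190).astype(np.uint8)*255
    if n=='rack': m=cv2.morphologyEx(m,cv2.MORPH_CLOSE,np.ones((3,3)))
    cs=max(cv2.findContours(m,0,2)[0],key=cv2.contourArea);q=cv2.approxPolyDP(cv2.convexHull(cs),3,True)[:,0]+[x0,y0]
    print(n,[(v.tolist(),onz(p,v,z)[:2].round(3).tolist()) for v in q])
E
```

```text
blue 98 [152.7 217.9] [0.395 0.372 0.03 ]
yel 115 [180.4 201. ] [0.458 0.275 0.03 ]
orange 54 [358.4 210.8] [ 0.433 -0.35   0.08 ]
orange 45 [373.4 240.7] [ 0.331 -0.402  0.08 ]
cell [([293, 109], [0.797, -0.121]), ([305, 168], [0.583, -0.167]), ([223, 182], [0.527, 0.123]), ([215, 129], [0.718, 0.158])]
rack [([316, 212], [0.427, -0.207]), ([324, 188], [0.512, -0.234]), ([372, 203], [0.463, -0.403]), ([350, 222], [0.395, -0.326])]
```

View pics/crop.png

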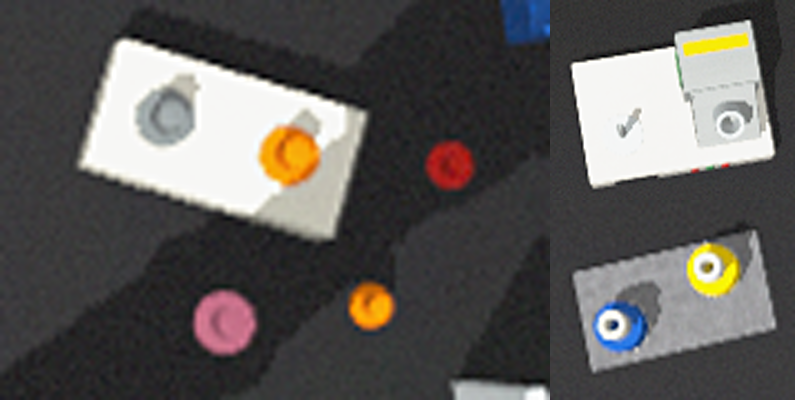

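The crop shows the orange plug in the rack at crop (290,155), flange about 60 px across. The loose orange one at (371,305) is only about 43 px across, so the rack plug is the one meant. Next I work out the first moves.

```bash
cat >> h.py <<'E'
from scipy.spatial.transform import Rotation as Ro
def sh(*pts,o=None):
    o=o or r.get_obs();R=Ro.from_rotvec(o['orientation']).as_matrix()
    print('heading',np.arctan2(R[1,0],R[0,0]).round(4),'tcp',o['tcp_pos'].round(4),'z',R[:,2].round(3))
    for p in pts: print(p,'->',((np.array(p)-o['tcp_pos'])@R*100).round(2))
E
python3 -c "
from h import *
sh((.36,-.5,.27),(.433,-.35,.25),(.5,-.1,.26),(.395,.372,.2))"
```

```text
heading 0.2258 tcp [ 0.151  -0.6574  0.2444] z [-0.     0.002 -1.   ]
(0.36, -0.5, 0.27) -> [ 23.89 -10.66  -2.55]
(0.433, -0.35, 0.25) -> [ 34.37 -23.64  -0.52]
(0.5, -0.1, 0.26) -> [ 46.49 -46.51  -1.49]
(0.395, 0.372, 0.2) -> [ 46.83 -94.85   4.6 ]
```

Request:
move_arm(rows=[24,-10.7,-2.5,0,24,-10.7,-2.5,0,24,-10.7,-2.5,0,24,-10.7,-2.5,0,24,-10.7,-2.5,0,34.4,-23.6,-0.5,0,34.4,-23.6,-0.5,0,34.4,-23.6,-0.5,0,34.4,-23.6,-0.5,0,34.4,-23.6,-0.5,0], fingers=1)

```text
clock: 1.35
tcp_pos: [0.4327, -0.3521, 0.2502]
orientation: [3.121, 0.352, -0.001]
contact_force: [-0.8, -0.4, 0.0]
grip_width: 0.0853
gripper_force: 0.0
```

```bash
python3 -c "
from h import *
import pickle
def snap(n):
    p=r.camera_params('wrist');f=r.grab_frame('wrist');pickle.dump((p,f),open(n+'.pkl','wb'))
snap('w_rack')
print(r.get_obs()['clock'])
sh((.5,-.08,.27),(.56,.03,.27),(.43,.3,.23),(.395,.372,.2))"
```

```text
1.4
heading 0.2231 tcp [ 0.4324 -0.3526  0.2502] z [-0.001 -0.001 -1.   ]
(0.5, -0.08, 0.27) -> [ 12.62 -25.09  -2.  ]
(0.56, 0.03, 0.27) -> [ 20.91 -34.49  -2.02]
(0.43, 0.3, 0.23) -> [ 14.21 -63.7    1.97]
(0.395, 0.372, 0.2) -> [ 12.39 -71.5    4.97]
```

Request:
move_arm(rows=[10,-18,-5,0,10,-18,-5,0,10,-18,-5,0,10,-18,-5,0,22,-31,-5,0,22,-31,-5,0,22,-31,-5,0,22,-31,-5,0,22,-31,-5,0])

```text
clock: 2.52
tcp_pos: [0.5786, -0.0018, 0.2999]
orientation: [3.121, 0.35, -0.001]
contact_force: [0.2, -0.8, 0.3]
grip_width: 0.0856
gripper_force: 0.0
```

```bash
python3 -c "
from h import *
import pickle
p=r.camera_params('wrist');f=r.grab_frame('wrist');pickle.dump((p,f),open('w_cell.pkl','wb'))
cv2.imwrite('pics/cell.png',cv2.resize(f,(800,600)))
print(r.get_obs()['clock'])
sh((.43,.3,.25),(.395,.372,.2))"
```

```text
2.575
heading 0.222 tcp [ 0.5783 -0.0023  0.3   ] z [-0.001 -0.001 -1.   ]
(0.43, 0.3, 0.25) -> [ -7.81 -32.76   4.98]
(0.395, 0.372, 0.2) -> [ -9.63 -40.56   9.97]
```

View pics/cell.png

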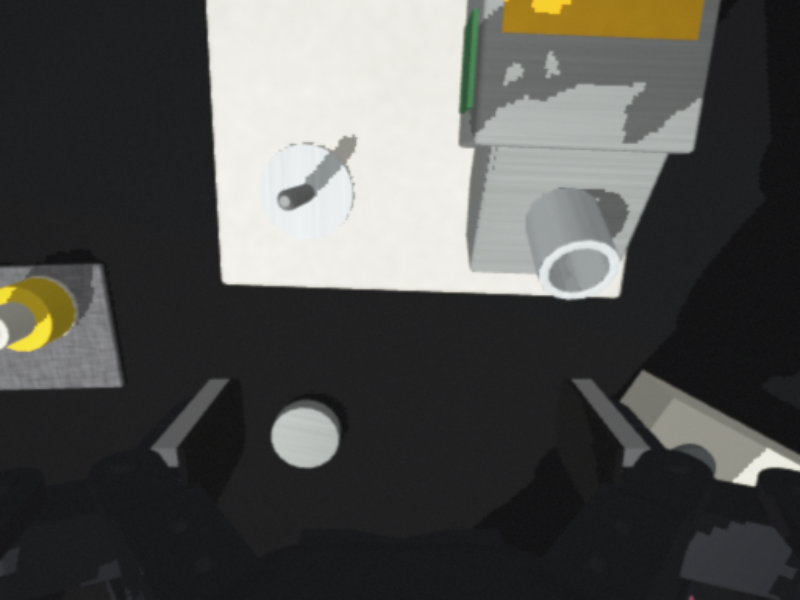

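The wrist view shows the spindle tip at (285,201), seat disc centre (308,190), mouth ellipse centre (580,269), and base front corners (222,284) and (620,297). I'll fit the cell pose from these points while moving on to blue.

Request:
move_arm(rows=[-4,-16,0,0,-4,-16,0,0,-4,-16,0,0,-7.8,-32.8,5,0,-7.8,-32.8,5,0,-7.8,-32.8,5,0,-9.6,-40.6,10,0,-9.6,-40.6,10,0,-9.6,-40.6,10,0,-9.6,-40.6,10,0])

```text
clock: 3.82
tcp_pos: [0.3959, 0.3728, 0.2006]
orientation: [3.121, 0.349, 0.001]
contact_force: [0.9, -0.0, 0.1]
grip_width: 0.0854
gripper_force: 0.0
```

```bash
python3 - <<'E'
from h import *
import pickle
from scipy.optimize import least_squares
p,f=pickle.load(open('w_cell.pkl','rb'))
M=np.array([[-30,85,123],[-30,85,53],[-60,-80,150],[-100,150,50],[-100,-150,50]])/1e3
uv=(np.array([[285,201],[308,190],[580,269],[222,284],[620,297]])+.5)*.64-.5
g=lambda q:M@np.array([[np.cos(q[2]),np.sin(q[2]),0],[-np.sin(q[2]),np.cos(q[2]),0],[0,0,1]])+[q[0],q[1],0]
s=least_squares(lambda q:(proj(p,g(q))-uv).ravel(),[.65,0,.19],loss='soft_l1')
print(s.x.round(4));print((proj(p,g(s.x))-uv).round(2));print('tip,seat,mouth',g(s.x)[:3].round(4))
np.save('cell.npy',s.x)
p=r.camera_params('wrist');f=r.grab_frame('wrist');pickle.dump((p,f),open('w_blue.pkl','wb'))
pr,fr=pickle.load(open('w_rack.pkl','rb'))
cv2.imwrite('pics/two.png',np.hstack([cv2.resize(f,(400,300)),cv2.resize(fr,(400,300))]))
E
```

```text
[ 0.6508 -0.0066  0.1905]
[[ 0.52 -0.88]
 [-0.86  0.99]
 [-0.25  0.36]
 [-0.34 -0.08]
 [ 1.15 -0.2 ]]
tip,seat,mouth [[ 0.6053  0.0712  0.123 ]
 [ 0.6053  0.0712  0.053 ]
 [ 0.6071 -0.0965  0.15  ]]
```

View pics/two.png

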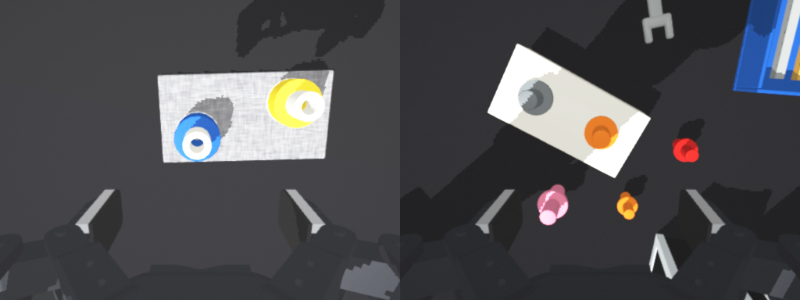

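Left panel (blue): blue spool collar top at about (197,142), yellow at (305,103). Right panel: orange rack plug at (602,131), grey plug at (535,97). I'll refine both positions by silhouette fit.

```bash
cat >> h.py <<'E'
import pickle
from scipy.optimize import minimize
t=np.linspace(0,2*np.pi,60,endpoint=False)
S=4
def hull(p,x,y,rad,z0,z1,img,val):
    P=np.vstack([np.c_[x+rad*np.cos(t),y+rad*np.sin(t),0*t+z] for z in(z0,z1)])
    h=cv2.convexHull(((proj(p,P)+.5)*S*16).astype(np.int32));cv2.fillConvexPoly(img,h,val,shift=4)
def fit(p,f,lo,hi,x0,parts):
    c=proj(p,[[*x0,.05]])[0];hs=cv2.cvtColor(f,cv2.COLOR_BGR2HSV);m=cv2.inRange(hs,lo,hi)
    w=np.zeros_like(m);cv2.circle(w,tuple(int(v) for v in c),55,255,-1);m&=w
    k,lab,s,_=cv2.connectedComponentsWithStats(m);m=(lab==1+s[1:,4].argmax())
    m=cv2.resize(m.astype(np.uint8)*255,None,fx=S,fy=S,interpolation=cv2.INTER_LINEAR)>127
    def cost(q):
        im=np.zeros(m.shape,np.uint8)
        for rad,z0,z1,v in parts:hull(p,q[0],q[1],rad,z0,z1,im,v)
        return 1-((im>0)&m).sum()/((im>0)|m).sum()
    s=minimize(cost,x0,method='Nelder-Mead',options=dict(initial_simplex=np.array(x0)+[[0,0],[.006,0],[0,.006]],xatol=1e-4,fatol=1e-4))
    return s.x.round(4),round(s.fun,3)
E
python3 - <<'E'
from h import *
p,f=pickle.load(open('w_blue.pkl','rb'))
print('blue',fit(p,f,(100,120,40),(130,255,255),(.395,.372),[(.027,.008,.040,255),(.015,.040,.070,0)]))
p,f=pickle.load(open('w_rack.pkl','rb'))
pl=[(.021,.055,.061,255),(.011,.061,.095,255)]
print('orange',fit(p,f,(5,120,60),(20,255,255),(.433,-.35),pl))
sh((.395,.372,.055))
E
```

```text
blue (array([0.3949, 0.3754]), np.float64(0.135))
orange (array([ 0.4335, -0.3537]), np.float64(0.095))
heading 0.2221 tcp [0.396  0.3728 0.2009] z [ 0.001 -0.001 -1.   ]
(0.395, 0.372, 0.055) -> [-0.14  0.05 14.59]
```

Request:
move_arm(rows=[0,-0.28,5,0,0,-0.28,10,0,0,-0.28,14.4,0,0,-0.28,14.4,0,0,-0.28,14.4,0])

```text
clock: 4.5
tcp_pos: [0.395, 0.3777, 0.0582]
orientation: [-3.121, -0.351, -0.003]
contact_force: [-0.2, 0.6, 0.6]
grip_width: 0.0852
gripper_force: 0.0
```

Request:
move_arm(rows=[0,0,0,0,0,0,0,0,0,0,0,0,0,0,0,0,0,0,0,0,0,0,0,0], fingers=0, newtons=50)

```text
clock: 5.25
tcp_pos: [0.3939, 0.3776, 0.0571]
orientation: [-3.122, -0.354, -0.002]
contact_force: [-0.8, -2.0, 6.6]
grip_width: 0.0283
gripper_force: 48.8
```

Request:
move_arm(rows=[0,0,-5,0,0,0,-10,0,0,0,-15,0,0,0,-15,0,0,0,-15,0])

```text
clock: 5.88
tcp_pos: [0.3932, 0.3768, 0.2056]
orientation: [3.121, 0.354, -0.001]
contact_force: [-0.5, -0.7, -2.4]
grip_width: 0.0285
gripper_force: 50.0
```

```bash
python3 - <<'E'
from h import *
p=r.camera_params('wrist');f=r.grab_frame('wrist');cv2.imwrite('pics/held.png',f)
o=r.get_obs();z=o['tcp_pos'][2]
print(o['tcp_pos'],o['grip_width'],o['gripper_force'],o['contact_force'])
b=z-.051
print(fit(p,f,(100,120,40),(130,255,255),tuple(o['tcp_pos'][:2]),[(.027,b+.002,b+.034,255),(.015,b+.034,b+.064,0)]))
sh((.48,.3,.22),(.6053,.0712,.22))
E
```

```text
[0.3928819  0.37643    0.20482613] 0.028680455756811333 50.01373417675495 [-0.21635599  0.49904485 -1.95088395]
(array([0.3929, 0.3756]), np.float64(0.448))
heading 0.2258 tcp [0.3929 0.3764 0.2048] z [-0.002 -0.002 -1.   ]
(0.48, 0.3, 0.22) -> [ 6.78  9.4  -1.52]
(0.6053, 0.0712, 0.22) -> [13.87 34.51 -1.49]
```

Request:
move_arm(rows=[2,5,-1.5,0,4.5,10.5,-1.5,0,6.7,16,-1.5,0,9,21.5,-1.5,0,11.2,27,-1.5,0,13,32,-1.5,0,13.9,34.5,-1.5,0,13.9,34.5,-1.5,0,13.9,34.5,-1.5,0])

```text
clock: 7.05
tcp_pos: [0.605, 0.0734, 0.2198]
orientation: [-3.121, -0.356, 0.004]
contact_force: [0.5, 1.1, -1.0]
grip_width: 0.0282
gripper_force: 50.1
```

```bash
python3 - <<'E'
from h import *
o=r.get_obs();p=r.camera_params('wrist');f=r.grab_frame('wrist');s=r.grab_frame('scene')
pickle.dump((p,f),open('w_over.pkl','wb'))
P=proj(r.camera_params('scene'),[[.6053,.0712,.123]])[0].astype(int);print(P)
c=s[P[1]-75:P[1]+45,P[0]-80:P[0]+80]
w=f[100:384,100:412]
cv2.imwrite('pics/over.png',np.hstack([cv2.resize(w,(400,364)),cv2.resize(c,(400,364))]))
sh((.6053,.0712,.22))
print(o['contact_force'])
E
```

```text
[314 212]
heading 0.2283 tcp [0.6052 0.074  0.2206] z [-0.001  0.    -1.   ]
(0.6053, 0.0712, 0.22) -> [-0.06  0.27  0.06]
[ 0.48475537  1.10160696 -1.044352  ]
```

View pics/over.png

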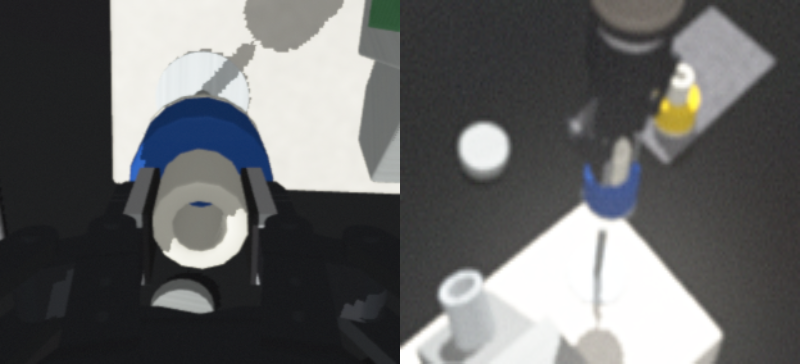

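The spool hangs upright in the fingers, with the collar ring centred near left panel (201,224) and the bore hole near (198,227). The scene crop shows the spool above the spindle.

```bash
python3 - <<'E'
from h import *
p,f=pickle.load(open('w_over.pkl','rb'));o=r.get_obs();z=o['tcp_pos'][2]
for uv in((201,224),(198,227)):
    print((onz(p,(100+uv[0]*.78,100+uv[1]*.78),z+.013)-o['tcp_pos']).round(4))
b=z-.051
# where ring/drum would project if centred on tcp
for rad,zz in((.015,z+.013),(.0275,b+.0)):
  q=o['tcp_pos'][:2];P=proj(p,np.c_[q[0]+rad*np.cos(t),q[1]+rad*np.sin(t),0*t+zz]);P=(P-100)/.78;print(P.min(0).round(1),P.max(0).round(1))
x=np.load('cell.npy');print(proj(p,[[.6053,.0712,.053]]))
E
```

```text
[ 0.0017 -0.0012  0.013 ]
[ 0.0006 -0.0005  0.013 ]
[146.1 182.3] [245.6 271.4]
[135.6  93.6] [259.2 210. ]
[[257.89369281 175.73356917]]
```

Request:
move_arm(rows=[-0.15,0.15,2,0,-0.15,0.15,3.5,0,-0.15,0.15,4.5,0,-0.15,0.15,5.1,0,-0.15,0.15,5.6,0,-0.15,0.15,6,0,-0.15,0.15,6,0])

```text
clock: 8.02
tcp_pos: [0.6049, 0.071, 0.1611]
orientation: [-3.121, -0.354, 0.0]
contact_force: [-1.3, 2.4, -3.8]
grip_width: 0.0286
gripper_force: 50.0
```

Request:
move_arm(rows=[0,0,1,0,0,0,2,0,0,0,3,0,0,0,4,0,0,0,4.7,0,0,0,4.7,0])

```text
clock: 8.78
tcp_pos: [0.6047, 0.0708, 0.1133]
orientation: [-3.121, -0.355, 0.002]
contact_force: [-0.4, 4.5, -3.5]
grip_width: 0.0285
gripper_force: 49.8
```

Request:
move_arm(rows=[0,-0.05,0.2,0,0,-0.05,0.4,0,0,-0.05,0.6,0,0,-0.05,0.75,0,0,-0.05,0.85,0,0,-0.05,0.95,0,0,-0.05,0.95,0])

```text
clock: 9.65
tcp_pos: [0.605, 0.071, 0.1047]
orientation: [3.122, 0.354, 0.0]
contact_force: [-0.9, 3.6, -1.0]
grip_width: 0.0283
gripper_force: 50.2
```

Request:
move_arm(rows=[0,0,0.05,0,0,0,0.1,0,0,0,0.15,0,0,0,0.2,0,0,0,0.2,0])

```text
clock: 10.28
tcp_pos: [0.6051, 0.0709, 0.1042]
orientation: [3.121, 0.353, 0.001]
contact_force: [-6.2, 2.0, 11.5]
grip_width: 0.0283
gripper_force: 51.4
```

Request:
move_arm(rows=[0,0,-0.1,0,0,0,-0.1,0,0,0,-0.1,0,0,0,-0.1,0,0,0,-0.1,0,0,0,-0.1,0], fingers=0.8)

```text
clock: 11.02
tcp_pos: [0.605, 0.071, 0.1038]
orientation: [3.122, 0.354, -0.0]
contact_force: [0.5, 0.1, -0.1]
grip_width: 0.0685
gripper_force: 0.0
```

Request:
move_arm(rows=[0,0,-4,0,0,0,-9,0,0,0,-14,0,0,0,-16,0,0,0,-16,0])

```text
clock: 11.65
tcp_pos: [0.6059, 0.0713, 0.2656]
orientation: [3.122, 0.354, 0.006]
contact_force: [0.6, 0.5, -1.6]
grip_width: 0.0683
gripper_force: 0.0
```

```bash
python3 - <<'E'
from h import *
p=r.camera_params('wrist');f=r.grab_frame('wrist');pickle.dump((p,f),open('w_set.pkl','wb'))
print('blue',fit(p,f,(100,120,40),(130,255,255),(.6053,.0712),[(.027,.055,.087,255),(.015,.087,.117,0)]))
print(r.get_obs()['clock'],r.get_obs()['contact_force'])
sh((.55,-.15,.26),(.4335,-.3537,.2),(.4335,-.3537,.082))
E
```

```text
blue (array([0.6053, 0.0704]), np.float64(0.161))
11.7 [-0.49943066  0.21969869 -0.81996078]
heading 0.2257 tcp [0.605  0.071  0.2638] z [ 0.001 -0.    -1.   ]
(0.55, -0.15, 0.26) -> [-10.3   20.31   0.38]
(0.4335, -0.3537, 0.2) -> [-26.22  37.55   6.37]
(0.4335, -0.3537, 0.082) -> [-26.23  37.55  18.17]
```

Request:
move_arm(rows=[-5,5,0,0,-5,10,0,0,-6,16,0,0,-10,21,0,0,-14,26,0,0,-18,31,1,0,-23,35,3,2,-26.2,37.5,6,2,-26.2,37.5,6,2,-26.2,37.5,6,2], fingers=0.8)

```text
clock: 12.95
tcp_pos: [0.4333, -0.3523, 0.2025]
orientation: [-3.125, -0.299, 0.002]
contact_force: [0.1, 0.4, 0.6]
grip_width: 0.0681
gripper_force: 0.0
```

```bash
python3 - <<'E'
from h import *
p=r.camera_params('wrist');f=r.grab_frame('wrist');pickle.dump((p,f),open('w_pl.pkl','wb'))
pl=[(.021,.055,.061,255),(.011,.061,.095,255)]
q,c=fit(p,f,(5,120,60),(20,255,255),(.4335,-.3537),pl);print(q,c)
sh((*q,.082))
E
```

```text
[ 0.4337 -0.3537] 0.031
heading 0.1925 tcp [ 0.4342 -0.3519  0.2032] z [-0.     0.001 -1.   ]
(np.float64(0.4337), np.float64(-0.3537), 0.082) -> [-0.09  0.18 12.12]
```

Request:
move_arm(rows=[-0.1,0.15,5,0,-0.1,0.15,9.5,0,-0.1,0.15,12.1,0,-0.1,0.15,12.1,0,-0.1,0.15,12.1,0])

```text
clock: 13.62
tcp_pos: [0.4344, -0.3546, 0.0841]
orientation: [3.126, 0.302, 0.003]
contact_force: [0.2, -0.3, -0.1]
grip_width: 0.0683
gripper_force: 0.0
```

Request:
move_arm(rows=[0,0,0,0,0,0,0,0,0,0,0,0,0,0,0,0,0,0,0,0,0,0,0,0], fingers=0, newtons=30)

```text
clock: 14.38
tcp_pos: [0.4332, -0.355, 0.0837]
orientation: [3.127, 0.299, 0.001]
contact_force: [-1.2, 0.9, 6.2]
grip_width: 0.021
gripper_force: 29.2
```

Request:
move_arm(rows=[0,0,-4,0,0,0,-9,0,0,0,-14,0,0,0,-18,0,0,0,-18,0,0,0,-18,0])

```text
clock: 15.12
tcp_pos: [0.4322, -0.3545, 0.2619]
orientation: [-3.127, -0.299, 0.002]
contact_force: [1.0, -0.3, -1.8]
grip_width: 0.0211
gripper_force: 29.6
```

```bash
python3 - <<'E'
from h import *
o=r.get_obs();print(o['tcp_pos'],o['grip_width'],o['gripper_force'],o['clock'])
x=np.load('cell.npy');c,s=np.cos(x[2]),np.sin(x[2]);W=lambda m:np.array([c*m[0]-s*m[1]+x[0],s*m[0]+c*m[1]+x[1],m[2]])
mm=np.array([-.06,-.08,.15]);ax=np.array([-.5,0,.75**.5])
# plug upright (th=0): tip bottom centre is 42mm below origin; TCP 27mm above origin.
g=W(mm+[0,0,.042+.027+.03]);print('above',g)
sh(g,W(mm+[0,0,.069]))
E
```

```text
[ 0.43223541 -0.35447273  0.2619065 ] 0.021098656156040892 29.590571522712708 15.125
above [ 0.60705795 -0.09648036  0.249     ]
heading 0.1908 tcp [ 0.4322 -0.3545  0.2619] z [-0.001  0.001 -1.   ]
[ 0.60705795 -0.09648036  0.249     ] -> [ 22.06 -22.01   1.29]
[ 0.60705795 -0.09648036  0.219     ] -> [ 22.06 -22.01   4.29]
```

Request:
move_arm(rows=[5,-5,0,0,9,-9,0,0,13.5,-13.5,0,0,17.5,-17.5,0,0,21,-21,0,0,22.1,-22,0.5,0,22.1,-22,0.5,0,22.1,-22,0.5,0])

```text
clock: 16.12
tcp_pos: [0.607, -0.0991, 0.2569]
orientation: [3.127, 0.295, -0.003]
contact_force: [-0.7, 0.3, -0.7]
grip_width: 0.0209
gripper_force: 29.6
```

```bash
cat >> h.py <<'E'
def plan():
    x=np.load('cell.npy');c,s_=np.cos(x[2]),np.sin(x[2]);W=lambda m:np.array([c*m[0]-s_*m[1]+x[0],s_*m[0]+c*m[1]+x[1],m[2]])
    a=np.array([-.5,.866]);b=np.array([.866,.5]);out=[]
    for s,th,bias,off in((-20,0,0,0),(2,0,0,0),(5,0,0,0),(5,5,1,0),(6,10,1.5,0),(7,15,1.5,0),(9,20,1.5,0),(12,25,1.5,0),(16,28,1,1),(22,30,0,2),(30,30,0,3.5),(36,30,0,4.5),(42,30,0,5),(44,30,0,5)):
        k=np.radians(th);at=np.array([-np.sin(k),np.cos(k)])
        G=-16*b-s*a+11*np.array([np.cos(k),np.sin(k)])+75.5*at+(off-bias)*b
        out.append(W(np.array([-60+G[0],-80,150+G[1]-5])/1e3).round(4))
    return out
E
python3 - <<'E'
from h import *
p=r.camera_params('wrist');f=r.grab_frame('wrist');sc=r.grab_frame('scene')
P=proj(r.camera_params('scene'),[[.607,-.0965,.18]])[0].astype(int)
c=sc[P[1]-60:P[1]+60,P[0]-65:P[0]+65]
cv2.imwrite('pics/port.png',np.hstack([cv2.resize(f,(400,300)),cv2.resize(c,(325,300))]))
print(r.get_obs()['clock']);sh(*[tuple(v) for v in plan()])
E
```

```text
16.225
heading 0.1879 tcp [ 0.6073 -0.0991  0.2576] z [-0.001 -0.001 -1.   ]
(np.float64(0.5944), np.float64(-0.0989), np.float64(0.2298)) -> [-1.26 -0.26  2.78]
(np.float64(0.6052), np.float64(-0.0968), np.float64(0.2108)) -> [-0.16 -0.27  4.68]
(np.float64(0.6067), np.float64(-0.0965), np.float64(0.2082)) -> [-0.01 -0.27  4.94]
(np.float64(0.5994), np.float64(-0.098), np.float64(0.2083)) -> [-0.75 -0.26  4.93]
(np.float64(0.5929), np.float64(-0.0992), np.float64(0.2073)) -> [-1.41 -0.26  5.03]
(np.float64(0.5869), np.float64(-0.1004), np.float64(0.206)) -> [-2.03 -0.25  5.16]
(np.float64(0.5814), np.float64(-0.1014), np.float64(0.2032)) -> [-2.58 -0.26  5.44]
(np.float64(0.5765), np.float64(-0.1024), np.float64(0.1989)) -> [-3.08 -0.25  5.87]
(np.float64(0.576), np.float64(-0.1025), np.float64(0.195)) -> [-3.13 -0.25  6.26]
(np.float64(0.5782), np.float64(-0.102), np.float64(0.1898)) -> [-2.91 -0.26  6.78]
(np.float64(0.5834), np.float64(-0.101), np.float64(0.1837)) -> [-2.38 -0.26  7.39]
(np.float64(0.5872), np.float64(-0.1003), np.float64(0.179)) -> [-1.99 -0.26  7.86]
(np.float64(0.5906), np.float64(-0.0997), np.float64(0.174)) -> [-1.65 -0.26  8.36]
(np.float64(0.5916), np.float64(-0.0995), np.float64(0.1723)) -> [-1.54 -0.26  8.53]
```

View pics/port.png

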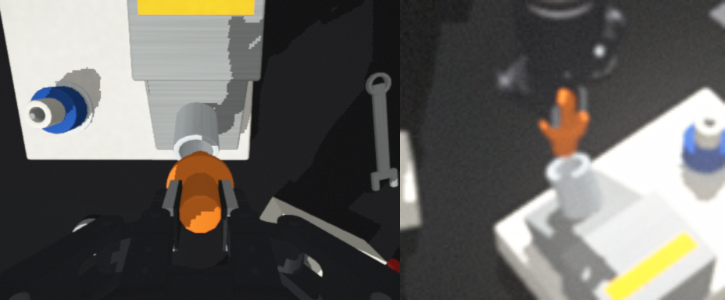

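The wrist view shows the plug held upright just in front of the neck mouth (197,145) and laterally aligned with it. The blue spool is seated at (45,112).

Request:
move_arm(rows=[0,-0.25,1.5,0,0,-0.25,3,0,0,-0.25,4,0,0,-0.25,4.6,0,0,-0.25,4.9,0,0,-0.25,4.9,0])

```text
clock: 16.98
tcp_pos: [0.6072, -0.0945, 0.2085]
orientation: [3.127, 0.299, -0.002]
contact_force: [-1.6, 0.3, -1.5]
grip_width: 0.0212
gripper_force: 29.6
```

Request:
move_arm(rows=[-0.4,0.1,0.03,0,-0.75,0.1,0.05,0,-1.1,0.1,0.1,0,-1.4,0.1,0.15,0,-1.7,0.1,0.2,0,-2,0.1,0.3,0,-2.3,0.1,0.4,0,-2.6,0.1,0.55,0,-2.6,0.1,0.55,0])

```text
clock: 18.1
tcp_pos: [0.5835, -0.1003, 0.2049]
orientation: [3.127, 0.299, 0.006]
contact_force: [3.6, 0.8, 5.5]
grip_width: 0.0209
gripper_force: 31.7
```

```bash
python3 - <<'E'
from h import *
p=r.camera_params('wrist');f=r.grab_frame('wrist');sc=r.grab_frame('scene')
P=proj(r.camera_params('scene'),[[.607,-.0965,.18]])[0].astype(int)
c=sc[P[1]-60:P[1]+60,P[0]-65:P[0]+65]
cv2.imwrite('pics/tilt.png',np.hstack([cv2.resize(f,(400,300)),cv2.resize(c,(325,300))]))
sh(*[tuple(v) for v in plan()[6:]])
E
```

```text
heading 0.1908 tcp [ 0.5836 -0.1003  0.2049] z [ 0.004 -0.    -1.   ]
(np.float64(0.5814), np.float64(-0.1014), np.float64(0.2032)) -> [-0.23  0.06  0.17]
(np.float64(0.5765), np.float64(-0.1024), np.float64(0.1989)) -> [-0.74  0.07  0.6 ]
(np.float64(0.576), np.float64(-0.1025), np.float64(0.195)) -> [-0.79  0.07  0.99]
(np.float64(0.5782), np.float64(-0.102), np.float64(0.1898)) -> [-0.56  0.06  1.51]
(np.float64(0.5834), np.float64(-0.101), np.float64(0.1837)) -> [-0.04  0.06  2.12]
(np.float64(0.5872), np.float64(-0.1003), np.float64(0.179)) -> [0.35 0.06 2.59]
(np.float64(0.5906), np.float64(-0.0997), np.float64(0.174)) -> [0.69 0.07 3.09]
(np.float64(0.5916), np.float64(-0.0995), np.float64(0.1723)) -> [0.79 0.07 3.26]
```

View pics/tilt.png

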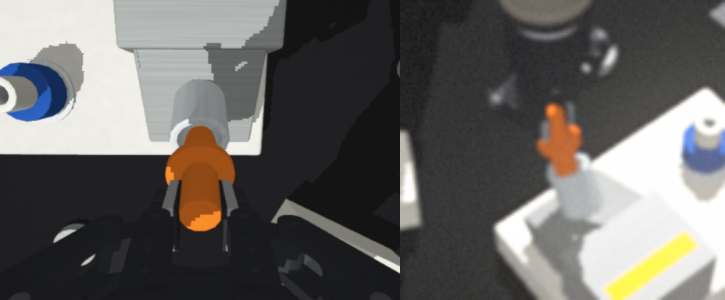

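The plug is tilting as planned, tip inside the bore and knob leaning towards the robot. I'll carry on.

Request:
move_arm(rows=[-0.3,0.05,0.15,0,-0.5,0.05,0.35,0,-0.75,0.05,0.6,0,-0.8,0.05,0.8,0,-0.8,0.05,1,0,-0.7,0.05,1.25,0,-0.6,0.05,1.5,0,-0.6,0.05,1.5,0])

```text
clock: 19.2
tcp_pos: [0.5786, -0.1018, 0.1899]
orientation: [3.127, 0.3, 0.008]
contact_force: [5.4, 0.1, 4.9]
grip_width: 0.0209
gripper_force: 32.1
```

Request:
move_arm(rows=[0.25,0,0.3,0,0.5,0,0.6,0,0.7,0,0.85,0,0.9,0,1.1,0,1.1,0,1.35,0,1.2,0,1.5,0,1.2,0,1.5,0])

```text
clock: 20.08
tcp_pos: [0.5877, -0.0999, 0.1737]
orientation: [3.127, 0.299, -0.002]
contact_force: [-1.1, -0.2, 10.1]
grip_width: 0.0207
gripper_force: 32.7
```

```bash
python3 - <<'E'
from h import *
p=r.camera_params('wrist');f=r.grab_frame('wrist');sc=r.grab_frame('scene')
P=proj(r.camera_params('scene'),[[.6,-.0965,.16]])[0].astype(int)
c=sc[P[1]-40:P[1]+40,P[0]-43:P[0]+43]
cv2.imwrite('pics/in.png',np.hstack([cv2.resize(f,(400,300)),cv2.resize(c,(325,300))]))
sh(*[tuple(v) for v in plan()[-2:]])
E
```

```text
heading 0.1907 tcp [ 0.5877 -0.0999  0.1737] z [-0.001 -0.001 -1.   ]
(np.float64(0.5906), np.float64(-0.0997), np.float64(0.174)) -> [ 0.29  0.04 -0.03]
(np.float64(0.5916), np.float64(-0.0995), np.float64(0.1723)) -> [0.39 0.03 0.14]
```

View pics/in.png

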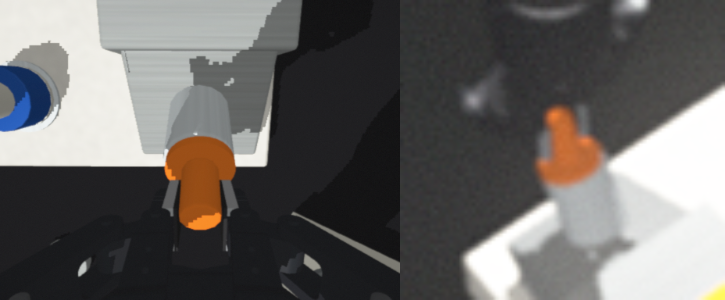

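The flange is almost on the rim, so I'll push the last few millimetres along the axis.

Request:
move_arm(rows=[0.15,0,0,0,0.3,0,0.05,0,0.35,0,0.15,0,0.4,0,0.25,0,0.45,0,0.35,0,0.45,0,0.35,0,0.45,0,0.35,0])

```text
clock: 21.05
tcp_pos: [0.588, -0.0998, 0.1702]
orientation: [3.126, 0.298, -0.016]
contact_force: [-15.9, -0.4, 23.5]
grip_width: 0.0211
gripper_force: 35.4
```

Request:
move_arm(rows=[-0.3,0,-0.2,0,-0.3,0,-0.2,0,-0.3,0,-0.2,0,-0.3,0,-0.2,0,-0.3,0,-0.2,0,-0.3,0,-0.2,0], fingers=0.7)

```text
clock: 21.8
tcp_pos: [0.5898, -0.0993, 0.1717]
orientation: [-3.127, -0.299, 0.0]
contact_force: [-0.1, 0.9, 0.5]
grip_width: 0.0598
gripper_force: 0.0
```

Request:
move_arm(rows=[-1,0,-3,0,-2,0,-6,0,-3,0,-9,0,-3,0,-9,0,-3,0,-9,0])

```text
clock: 22.42
tcp_pos: [0.5601, -0.1051, 0.2613]
orientation: [-3.127, -0.299, 0.001]
contact_force: [-0.7, -0.0, -0.1]
grip_width: 0.0598
gripper_force: 0.0
```

```bash
python3 - <<'E'
from h import *
p=r.camera_params('wrist');f=r.grab_frame('wrist');sc=r.grab_frame('scene');ps=r.camera_params('scene')
pickle.dump((p,f,ps,sc),open('w_end.pkl','wb'))
Q=proj(p,[[.6,-.098,.16]])[0].astype(int);P=proj(ps,[[.6,-.0965,.16]])[0].astype(int)
c=sc[P[1]-40:P[1]+40,P[0]-40:P[0]+40];w=f[max(0,Q[1]-75):Q[1]+75,Q[0]-75:Q[0]+75]
cv2.imwrite('pics/end.png',np.hstack([cv2.resize(w,(400,400),interpolation=cv2.INTER_CUBIC),cv2.resize(c,(400,400),interpolation=cv2.INTER_CUBIC)]))
# silhouette fit of plug: origin + tilt in cell frame
x=np.load('cell.npy');c_,s_=np.cos(x[2]),np.sin(x[2]);Rz=np.array([[c_,-s_,0],[s_,c_,0],[0,0,1]])
m0=Rz@np.array([-.06,-.08,.15])+[x[0],x[1],0]
def mask(f,p):
    m=cv2.inRange(cv2.cvtColor(f,cv2.COLOR_BGR2HSV),(4,110,50),(20,255,255));w=np.zeros_like(m);cv2.circle(w,tuple(int(v) for v in proj(p,[m0])[0]),70,255,-1);m&=w
    k,lab,s,_=cv2.connectedComponentsWithStats(m);m=(lab==1+s[1:,4].argmax())
    return cv2.resize(m.astype(np.uint8)*255,None,fx=S,fy=S)>127
ms=[(p,mask(f,p)),(ps,mask(sc,ps))]
def cost(q,n=2):
    R=Rz@Ro.from_euler('yx',[-np.radians(30)+q[3],q[4]]).as_matrix();tot=0
    for p_,m in ms[:n]:
        im=np.zeros(m.shape,np.uint8)
        for rad,z0,z1 in((.021,0,.006),(.011,.006,.04)):
            L=np.vstack([np.c_[rad*np.cos(t),rad*np.sin(t),0*t+z] for z in(z0,z1)])
            X=(L+np.array(q[:3])*[1,1,1])@R.T+m0 if 0 else L@R.T+m0+Rz@np.array(q[:3])
            cv2.fillConvexPoly(im,cv2.convexHull(((proj(p_,X)+.5)*S*16).astype(np.int32)),255,shift=4)
        tot+=1-((im>0)&m).sum()/((im>0)|m).sum()
    return tot
for n in(1,2):
    s=minimize(cost,np.zeros(5),args=(n,),method='Nelder-Mead',options=dict(initial_simplex=np.vstack([np.zeros(5),np.diag([.005,.005,.005,.1,.1])]),maxiter=400))
    print(n,'home cost',round(cost(np.zeros(5),n),3),'fit',s.x.round(4),round(s.fun,3))
print(r.get_obs()['clock'])
E
```

```text
1 home cost 0.119 fit [-0.0024 -0.0002 -0.0017 -0.0033 -0.0066] 0.02
2 home cost 0.374 fit [-0.0025  0.0001  0.0037  0.0321  0.0031] 0.136
22.525
```

View pics/end.png

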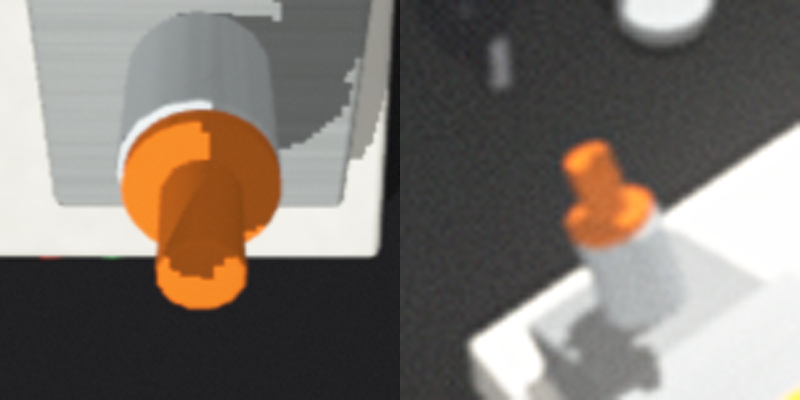

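The wrist view shows the flange flush on the neck, with an even crescent of rim at left panel (150,130). The fit gives a tilt error under 0.01 rad, about 0 mm axial offset, and under 3 mm lateral offset. Both parts are home and the gripper is clear, so I'm handing in.

```bash
python3 -c "
from bench import r
print(r.hand_in())"
```

```text
the job is handed in; nothing more can be done
None
```

The job is handed in at about 22.5 s: the blue cartridge is released flat on the spindle seat and the orange plug is home in the port, both checked by camera fit; no verdict was returned.

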